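# Click the blue glaze cartridge into the dosing dock

## Task

Take the blue-headed glaze cartridge out of the wooden rack and push it upright into the pocket of the grey dosing dock until it clicks past the sprung side ball and is held, then let go. The catch can sit at any of several heights, so feel for it: push gently on past the ball and stop as soon as you feel the rubber pad, without squashing the pad or forcing the dock. Leave the other cartridges and everything else on the bench where they are.

Things in the scene. Friction and masses are not known exactly. Their poses are not given: they have to be found in the camera images.
- blue_center (a point): Centre of the loose glaze cartridge with the blue head: 36 (its x) x 28 (its y) x 122 mm tall, 110 to 230 g, upright, z up; this point is 61 mm above its underside. White below, the top 38 mm blue: grip there across the 28 mm faces, about 20 mm below the top. Its foot and groove are told under body blue.
- grey: Loose cartridge of the same shape with a grey head, in the rack; leave it. Origin at the centre of its underside.
- terra: Loose cartridge of the same shape with a terracotta head, in the rack; leave it. Origin at the centre of its underside.
- rack: Fixed wooden rack, 206 (its x) x 50 x 22 mm high, with three wells 64 mm apart along its x, 12 mm deep (floor 10 mm above the bench), one cartridge loose in each, the cartridges' x along the rack's x; which is in which well varies. Origin: centre of its underside.
- dock: Fixed grey dosing dock: housing 60 (its x) x 53 (its y) x 96 mm high on a 150 x 170 x 8 mm steel plate, with a white control box 53 mm high beside it on its -y side (its middle 75 mm away). Origin: on the bench under the middle of the pocket. Its z is up.
- mouth (a point): Middle of the pocket's mouth, level with the housing's rim (96 mm above the bench), axes as the dock's. Pocket 38.5 (x) x 30.5 mm (y), sharp rim, the cartridge's x along its x. The catch (brass block in the +x wall with ball, ejector pin and pad) sits at a height that varies and is not measured: a clicked cartridge's underside is 49 to 73 mm below the rim.
- ball (a joint): How far the 16 mm ball in the +x wall is pushed back, m; 0: fully out, standing 5.5 mm into the pocket. 2 to 5.5 mm on the full width, under 2 mm in the groove of a released cartridge. It is met about 15 mm before the click; spring 0.8 N/mm, 3.6 N preload. The push rises by 5 to 10 N on the taper, then falls, and rises again at the pad.
- ejector (a joint): How far the orange ejector pin under the cartridge is pressed down, m; 0: free, up. It is met 14 mm before the click, pushes back with 1 N at first and 4 N at the click, where it reads about 0.014; a cartridge that has not clicked is pushed up again.
- pad (a joint): How far the rubber pad under the cartridge is pushed down, m; 0: untouched. Met 0.5 mm below the click; it gives from 2.5 N on, 5 N per mm; over 2.5 mm it is squashed. A push of 12 N in all suffices and presses it about 0.5 mm; about 18 N squashes it.
- bottle_teal: Bystander: green glaze bottle, 40 mm across, 100 mm high. Origin: centre of its underside.
- bottle_navy: Bystander: blue glaze bottle, 40 mm across, 100 mm high. Origin: centre of its underside.
- bowl: Bystander: small blue bowl, 100 mm across, 40 mm high. Origin: centre of its underside.
- palette: Bystander: white plaster palette with six wells, 130 x 90 x 18 mm. Origin: centre of its underside.
- brush: Bystander: brush lying on the bench, 190 mm long along its x.
- mould: Bystander: round white plaster mould, 100 mm across, 36 mm high. Origin: centre of its underside.
- blue: The blue-headed cartridge; origin: centre of its underside. The lowest 7 mm taper inwards (4 mm on each x face, 3 mm on each y face) as lead-in and ramp for the ball, then a 2 mm crest at full width, then a catch groove 5.5 mm deep from 9 to 26 mm above the underside, on both x faces: it fits either way round (half a turn).
There are look-alikes about, which are no part of the job. Leave any purple or red look-alike of the blue alone.

How it is judged:
On the way:
1. the blue cartridge's foot has entered the pocket, upright, the cartridge not yet at the catch (x of blue_center in the frame of mouth between -0.004 and 0.004 m and y of blue_center in the frame of mouth between -0.004 and 0.004 m and angle between blue_center's own z axis and vertical below 0.08 rad and z of blue_center in the frame of mouth between 0.019 and 0.053 m), for 0.15 s.
At the end, for the whole second after the job is handed in: The blue cartridge is released and at rest in the pocket, within 4 mm of its axis in x and y, tilted under 0.08 rad, its underside over 46 mm below the rim, the ejector pin pressed over 11.5 mm, the ball out in its groove (joint ball under 2 mm) and the pad no longer pressed (under 1.5 mm) (x of blue_center in the frame of mouth between -0.004 and 0.004 m and y of blue_center in the frame of mouth between -0.004 and 0.004 m and angle between blue_center's own z axis and vertical below 0.08 rad and z of blue_center in the frame of mouth below 0.0145 m and value of joint ejector above 0.0115 m and value of joint ball below 0.002 m and linear speed of blue below 0.01 m/s and value of joint pad below 0.0015 m); the robot touches nothing.
It fails at once if the rubber pad is squashed (pressed down more than 2.5 mm) (value of joint pad above 0.0025 m).
It fails at once if the blue cartridge is forced against the dock's housing with more than 25 N (contact force between blue and dock above 25 N).
It fails at once if the gripper or arm presses on the dock with more than 10 N (contact force between any of the fingers, the arm and dock above 10 N).
It fails at once if another cartridge is moved by more than 15 mm or tipped (distance of any of grey, terra from where it was at the start of the episode above 0.015 m or angle between any of grey, terra's own z axis and vertical above 0.3 rad).
It fails at once if a bystander on the bench is moved by more than 30 mm (distance of any of bottle_teal, bottle_navy, bowl, palette, brush, mould from where it was at the start of the episode above 0.03 m).
It also fails if it takes over 54 s, if anything falls off the work surface, if the arm or the gripper's body presses on something with over 40 N, if the wrist force passes 120 N, or if a joint passes its speed limit or range.

## Robot

A 6-joint arm with a two-finger parallel gripper is mounted at the origin on the work surface. World frame = base frame: x ahead of the robot, y to its left, z up, the work surface at z = 0. Lengths are in m, angles in rad, forces in N, time in s.
With the tool pointing down it reaches from about 0.25 to 0.775 m from the base axis. Payload 4 kg.
Tool frame: the origin (TCP) lies on the centre line of the jaws, within the pads' length; the fingertips stand 14 mm ahead of it and the grasp point (between the pads) lies 5 mm behind it (arm.nose_length is the distance from the TCP to the fingertips, in m); z points along the fingers, y is the line along which they close (so a half turn about z gives the same grasp; the last joint's range is limited). The gripper opens to 85 mm and grips with 20 to 120 N. Pads are 22 mm wide; open, the fingers measure 114 mm over their backs; the gripper's body (76 mm by 85 mm) begins 54 mm behind the grasp point. The pads swing forward as they close: fully open they stand 13 mm farther back than shut.
Start: joints at [-1.391, 0.087, 1.371, -0, 1.684, -0.103], TCP at [0.153, -0.528, 0.245] pointing down, gripper open.
Joint ranges: [-3.1, 3.1], [-0.76, 2.03], [0.27, 2.55], [-1.08, 4.22], [0.17, 2.65], [-2.57, 2.57]. Speed limits (rad/s): [2.79, 2.79, 3.14, 3.14, 3.14, 3.14].

## Interface

Orientations are given as a unit quaternion [x, y, z, w].
In Python, from plant import arm, eoat, ik, cams, look_for, tip_of gives the robot as it stands. Calls block until the motion is done:
- arm.goto(position, orientation): joint-space move of the TCP to a pose.
- arm.servo_line(position, rot=None, max_speed=0.15): straight line of the TCP; rot=None keeps the orientation; max_speed is the mean speed in m/s.
- arm.goto_joints(angles): joint-space move.
- eoat.open_jaws() and eoat.close_gripper(): open the fingers fully, or close them until they stop; the grip force is fixed at half the most.
- arm.hold(seconds).
- ik(position, orientation): joint angles nearest the present ones, or None.
- arm.state(): the state.
- cams.get_image(name): name is "side" or "top"; returns the picture (420x560x3 uint8, red, green, blue); there is no depth.
- cams.get_calibration(name): a dict with "fx", "fy", "cx", "cy" (pixels), "world_to_cam" (4x4, takes a point from world to camera coordinates). Camera axes: x right, y down, z forward; pixel columns grow to the right and rows downward; lengths in m; the calibration is good to about 2 mm. A picture is of the moment at which its call begins. get_calibration takes no time and is no camera call.
A pose or a line that the arm cannot do raises arm.MotionError and nothing moves.
- arm.hand_in(): hands the job in; it is judged then, once.
Trained networks look in the newest picture that a camera, given by its name, has taken for a name from the list of things; names that differ only in an ending like _2 or _b are one class to them, and where a whole thing is asked for, a point or a joint stands for the part that bears it (a point fixed in the world has none). Each returns a list of dicts, best first, with "confidence" (0 to 1); they miss things now and then, are a little off and sometimes report something else, mostly with a low value. They report only what shows in the picture. A call takes as long as a camera call. They do not tell look-alikes from the thing itself.
- look_for(camera, target): "centre" ([x, y, z] in m, in the coordinates of the camera as it stood for that picture, good to about 4 mm: the middle of the surface that is visible of it).
- tip_of(camera, target): "centre" ([x, y, z] in m, in the coordinates of the camera as it stood for that picture, good to about 4 mm: a listed point, or the origin of a listed thing).
The state is a dict: "time_s": time; "joints": joint angles; "dq": joint speeds; "joint_torque": joint torques, N m; "ee_pos": TCP position; "orientation": TCP orientation; "contact_force": force on the tool from outside, world axes, zero at the start; "moment": the same for the moment, N m; "width": finger opening in m; "finger_force": force on a finger pad.
Only numpy, scipy, OpenCV 4.12 (cv2) and the standard library are available. Lean on these libraries where they do the work, as an engineer would, in place of code of your own. Each camera call takes 0.05 s, during which the arm holds its last target. There are 200 camera calls.

## Working session

There is one attempt and no reset: what is moved stays moved. The work goes in short steps, each a Python script; the robot and the scene stay as the last script left them, time stands still between calls to the robot, and variables do not carry over. Pictures are saved under pics/ and viewed, at most 10 in all, crops included, and the job is handed in when it is done.

```bash
ls; mkdir -p pics; cat > h.py <<'E'
import numpy as np, cv2
from plant import arm,eoat,ik,cams,look_for,tip_of
def w(cam,p):
    T=np.linalg.inv(np.array(cams.get_calibration(cam)["world_to_cam"])); return (T@np.r_[p,1])[:3]
def px(cam,P):
    c=cams.get_calibration(cam); q=(np.array(c["world_to_cam"])@np.r_[P,1])[:3]
    return np.array([c["fx"]*q[0]/q[2]+c["cx"],c["fy"]*q[1]/q[2]+c["cy"]])
def ray(cam,u,v,z):
    c=cams.get_calibration(cam);T=np.linalg.inv(np.array(c["world_to_cam"]))
    d=T[:3,:3]@np.array([(u-c["cx"])/c["fx"],(v-c["cy"])/c["fy"],1]);o=T[:3,3]
    return o+d*(z-o[2])/d[2]
E
python3 - <<'E'
from h import *
for c in ("side","top"):
    im=cams.get_image(c); cv2.imwrite(f"pics/{c}0.png",im[:,:,::-1])
    T=np.linalg.inv(np.array(cams.get_calibration(c)["world_to_cam"])); print(c,T[:3,3].round(3),T[:3,2].round(3),cams.get_calibration(c)["fx"])
    for f,n in ((tip_of,"blue_center"),(tip_of,"mouth"),(tip_of,"dock"),(tip_of,"rack"),(tip_of,"grey"),(tip_of,"terra")):
        for r in f(c,n)[:3]:
            P=w(c,r["centre"]); print(n,round(r["confidence"],2),P.round(3),px(c,P).round(0))
print(arm.state()["time_s"])
E
```

```text
pics
side [0.237 0.853 0.889] [ 0.252 -0.709 -0.658] 494.4556585112673
blue_center 0.92 [0.483 0.055 0.066] [302. 237.]
blue_center 0.87 [0.669 0.149 0.064] [214. 246.]
blue_center 0.86 [0.486 0.184 0.061] [283. 277.]
mouth 0.81 [ 0.533 -0.206  0.099] [315. 160.]
dock 0.94 [ 0.541 -0.205  0.001] [311. 188.]
dock 0.7 [ 0.731 -0.103 -0.001] [235. 196.]
rack 0.65 [0.575 0.145 0.003] [253. 273.]
grey 0.91 [0.577 0.079 0.01 ] [263. 251.]
terra 0.63 [0.562 0.206 0.012] [248. 290.]
top [0.467 0.025 1.312] [ 0.063 -0.02  -0.998] 379.91043145246175
blue_center 0.69 [0.484 0.188 0.059] [221. 231.]
blue_center 0.68 [0.573 0.143 0.072] [234. 204.]
blue_center 0.68 [0.658 0.152 0.062] [231. 179.]
mouth 0.87 [ 0.538 -0.205  0.096] [342. 212.]
mouth 0.48 [ 0.422 -0.417  0.   ] [399. 245.]
dock 0.63 [ 0.536 -0.203  0.004] [336. 214.]
rack 0.97 [ 0.568  0.145 -0.   ] [236. 207.]
grey 0.49 [0.578 0.086 0.012] [253. 204.]
terra 0.54 [0.567 0.207 0.016] [217. 208.]
0.7
```

View pics/side0.png

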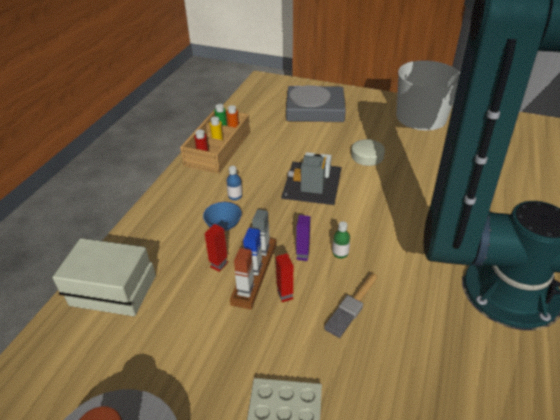

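View pics/top0.png

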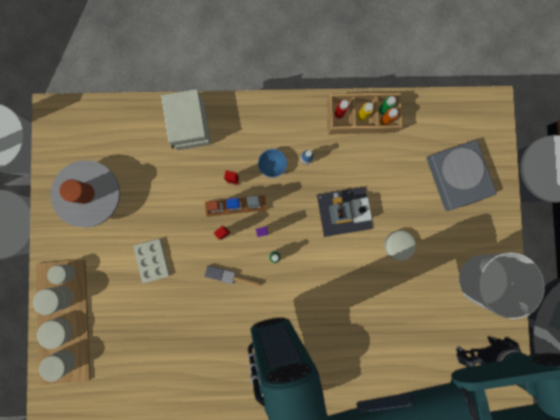

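The top view shows the dark rack at (236,205) with terracotta, blue (234,203) and grey heads. Candidates in the side view are:
- blue in the rack, (252,240)
- purple, (302,237)
- red, (217,247)
- red, (285,275)

By the description I choose the blue one in the middle well. I'll check it in a close crop together with the dock.

```bash
python3 - <<'E'
import cv2,numpy as np
s=cv2.imread("pics/side0.png");t=cv2.imread("pics/top0.png")
f=lambda im,x,y,w,h,k:cv2.resize(im[y:y+h,x:x+w],None,fx=k,fy=k,interpolation=cv2.INTER_CUBIC)
a=f(s,205,205,100,100,3);b=f(s,275,140,80,66,5);c=f(t,195,170,80,60,5);d=f(t,310,180,70,60,5)
out=np.zeros((600,800,3),np.uint8)
out[:300,:300]=a;out[:300,400:800]=b[:300];out[300:,:400]=c;out[300:,400:750]=d
cv2.imwrite("pics/crop0.png",out)
E
```

```text
(no output)
```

View pics/crop0.png

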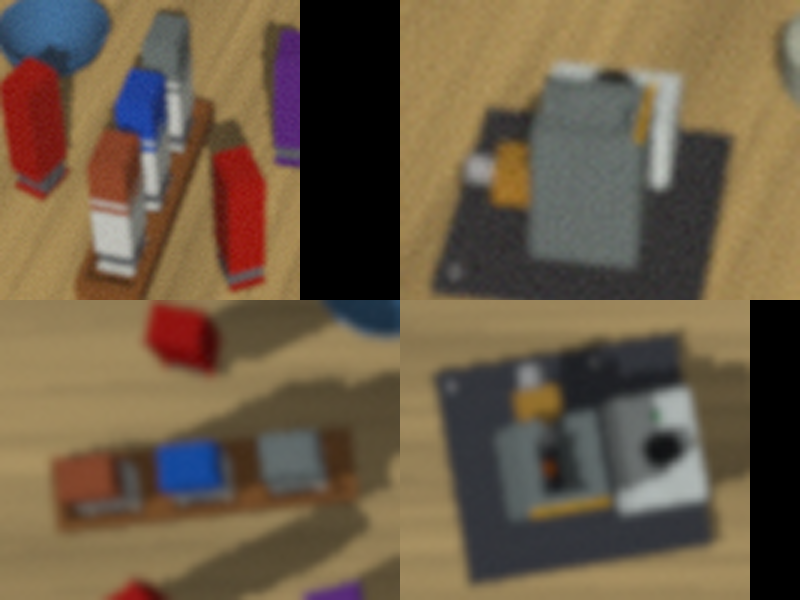

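The crop confirms the choice: the blue head sits in the middle well between terracotta and grey, and the reds and the purple stand free on the bench. The dock's catch (orange) is on its far side, the +x side, and the white box is on the right, the -y side. Next I compute poses from the corners.

```bash
python3 - <<'E'
from h import *
def q(pts,ox,oy,sx,sy,z):
    P=np.array([ray("top",ox+(a-sx-2)/5,oy+(b-sy-2)/5,z)[:2] for a,b in pts])
    r=P[[1,2]].mean(0)-P[[0,3]].mean(0); u=P[[0,1]].mean(0)-P[[3,2]].mean(0)
    print(P.mean(0).round(4),"len",np.linalg.norm(r).round(3),np.linalg.norm(u).round(3),"ang(right+90)",np.degrees(np.arctan2(r[1],r[0])+np.pi/2).round(1),"up",np.degrees(np.arctan2(u[1],u[0])).round(1))
q([(437,373),(682,335),(712,540),(472,580)],310,180,400,300,.008)
q([(496,428),(603,412),(612,510),(510,520)],310,180,400,300,.096)
q([(157,447),(217,440),(222,487),(160,493)],195,170,0,300,.132)
q([(52,462),(350,430),(355,498),(60,530)],195,170,0,300,.022)
# side check: colour segment of blue head
im=cv2.imread("pics/side0.png");hsv=cv2.cvtColor(im,cv2.COLOR_BGR2HSV)
m=cv2.inRange(hsv,(105,150,60),(125,255,255));m[:220]=0;m[275:]=0;m[:,:235]=0;m[:,275:]=0
ys,xs=np.nonzero(m);print(xs.mean(),ys.mean(),len(xs),xs.min(),xs.max(),ys.min(),ys.max())
print("pred head centre",px("side",[.573,.145,.113]))
import itertools
print(arm.state()["orientation"])
E
```

```text
[ 0.5458 -0.231 ] len 0.171 0.144 ang(right+90) 7.8 up 7.0
[ 0.5338 -0.2002] len 0.068 0.062 ang(right+90) 5.8 up 4.9
[0.5711 0.1432] len 0.038 0.029 ang(right+90) 4.8 up 3.9
[0.5717 0.1439] len 0.202 0.047 ang(right+90) 4.9 up 4.4
251.77528089887642 239.1685393258427 267 244 259 229 250
pred head centre [251.71845151 239.6243114 ]
[9.90020902e-01 1.40920570e-01 1.35629172e-05 8.38585187e-05]
```

```bash
cat >> h.py <<'E'
from scipy.spatial.transform import Rotation as R
def q(deg): return (R.from_euler("z",deg,degrees=True)*R.from_euler("x",180,degrees=True)).as_quat()
def st(*k):
    s=arm.state(); return [np.round(s[i],4).tolist() for i in k]
E
python3 - <<'E'
from h import *
for a in (94.5,-85.5): print(a,np.round(ik([.5715,.1437,.26],q(a)),2) if ik([.5715,.1437,.26],q(a)) is not None else None)
for a in (7.4,-172.6): j=ik([.535,-.204,.26],q(a)); print(a,None if j is None else np.round(j,2))
a=min((94.5,-85.5),key=lambda a:9 if ik([.5715,.1437,.26],q(a)) is None else abs(ik([.5715,.1437,.26],q(a))[5]))
print(a)
arm.goto([.5715,.1437,.26],q(a)); print(st("time_s","ee_pos"))
arm.servo_line([.5715,.1437,.150],max_speed=.12); print(st("contact_force"))
arm.servo_line([.5715,.1437,.108],max_speed=.05); print(st("contact_force","ee_pos"))
eoat.close_gripper(); print(st("time_s","width","finger_force","contact_force","ee_pos"))
im=cams.get_image("side"); cv2.imwrite("pics/s1.png",cv2.resize(im[140:340,150:400,::-1],None,fx=3,fy=3))
E
```

```text
94.5 [ 0.15  0.17  1.25 -0.    1.72  0.07]
-85.5 None
7.4 [-0.46  0.14  1.29 -0.    1.72  0.98]
-172.6 [-0.46  0.14  1.29  0.    1.72 -2.16]
94.5
[3.4917, [0.5717, 0.1428, 0.26]]
[[-0.4889, -0.1941, -0.094]]
[[-0.2712, -0.1285, 0.1838], [0.5718, 0.1438, 0.1084]]
[6.1083, 0.0275, 59.4302, [0.8792, 0.6863, 1.2607], [0.5719, 0.1437, 0.1083]]
```

View pics/s1.png

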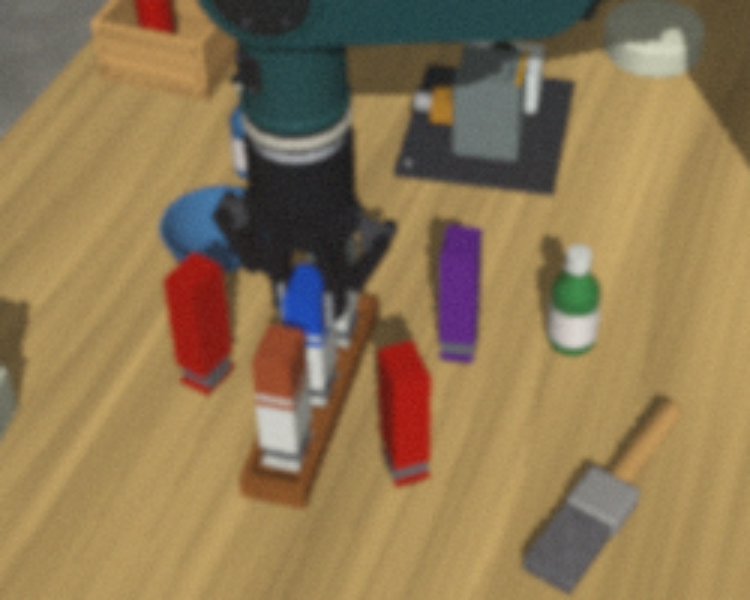

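The blue head at (305,295) in the crop is gripped, and the neighbours haven't moved. Next I lift it, carry it over the dock and measure again there.

```bash
python3 - <<'E'
from h import *
arm.servo_line([.5719,.1437,.262],max_speed=.15); print(st("width","contact_force"))
arm.goto([.535,-.204,.262],q(7.4)); 
arm.servo_line([.535,-.204,.224],max_speed=.1);arm.hold(.3)
print(st("time_s","width","contact_force","moment","ee_pos"))
ims=[]
for c in ("side","top"):
    im=cams.get_image(c); cv2.imwrite(f"pics/{c}2raw.png",im[:,:,::-1])
    for n in ("blue_center","mouth","dock"):
        for r in tip_of(c,n)[:3]: P=w(c,r["centre"]); print(c,n,round(r["confidence"],2),P.round(4),px(c,P).round(0))
    u,v=px(c,[.535,-.204,.12]).astype(int); print(u,v)
    ims.append(cv2.resize(im[v-40:v+40,u-40:u+40,::-1],(400,400),interpolation=cv2.INTER_CUBIC))
cv2.imwrite("pics/c2.png",np.hstack(ims))
E
```

```text
[0.0272, [-0.6451, 0.6104, -1.8931]]
[9.4833, 0.0276, [-0.0165, -0.2025, -2.0816], [-0.009, -0.0257, 0.0258], [0.5353, -0.2042, 0.2248]]
side blue_center 0.81 [ 0.5358 -0.2073  0.1882] [315. 132.]
side blue_center 0.73 [0.4836 0.1861 0.0616] [284. 278.]
side blue_center 0.64 [0.4801 0.0605 0.0632] [303. 240.]
side mouth 0.85 [ 0.5374 -0.208   0.0964] [313. 161.]
side dock 0.85 [ 0.5412 -0.2042  0.0027] [311. 188.]
side dock 0.5 [0.5804 0.0795 0.0121] [261. 250.]
side dock 0.45 [ 7.3e-01 -9.8e-02 -7.0e-04] [235. 198.]
314 154
top blue_center 0.54 [0.6569 0.1505 0.0634] [232. 179.]
top blue_center 0.54 [0.4845 0.0546 0.063 ] [262. 230.]
top blue_center 0.47 [ 5.675e-01  1.403e-01 -4.000e-04] [237. 207.]
top mouth 0.69 [ 0.5403 -0.2033  0.0992] [342. 211.]
top mouth 0.35 [ 0.3975  0.0132 -0.0021] [275. 256.]
top dock 0.98 [ 0.5384 -0.2045  0.0027] [337. 213.]
top dock 0.5 [0.565  0.2074 0.0123] [217. 208.]
343 212
```

View pics/c2.png

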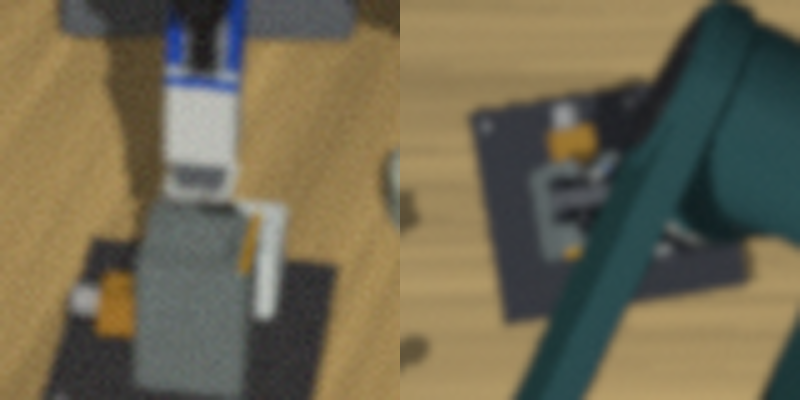

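The side view in the left panel shows the cartridge upright above the housing, with its foot at (200,190) and the housing's front face at (190,320). Next I fit the housing and the held cartridge by edges in this same picture to get the relative offset.

```bash
python3 - <<'E'
from h import *
im=cv2.imread("pics/side2raw.png").astype(float)
def box(cx,cy,yaw,hx,hy,z):
    c,s=np.cos(yaw),np.sin(yaw)
    return np.array([px("side",[cx+c*a-s*b,cy+s*a+c*b,z]) for a,b in((hx,hy),(-hx,hy),(-hx,-hy),(hx,-hy))])
def edge(line,lo,hi):
    g=np.abs(np.gradient(cv2.GaussianBlur(line.reshape(-1,1,3),(1,3),0)[:,0],axis=0)).sum(1)[lo:hi]
    i=g.argmax(); k=slice(max(i-2,0),i+3); return round(lo+(np.arange(len(g))[k]*g[k]**2).sum()/(g[k]**2).sum(),2)
yaw=np.radians(7.4)
for z in (.008,.096): print("housing",z,box(.538,-.2045,yaw,.030,.0265,z).round(1).tolist())
for z in (.135,.155,.127): print("cart",z,box(.5353,-.2042,yaw,.018,.014,z).round(1).tolist())
for v in range(172,190,4): l=im[v:v+4].mean(0);print("H",v+1.5,edge(l,295,308),edge(l,316,329))
for v in range(133,148,4): l=im[v:v+4].mean(0);print("C",v+1.5,edge(l,301,311),edge(l,318,327))
for u in range(302,322,5): l=im[:,u:u+5].mean(1);print("rows",u+2,edge(l,187,198),edge(l,160,174),edge(l,146,160))
E
```

```text
housing 0.008 [[299.8, 190.9], [320.9, 193.6], [323.8, 182.1], [303.2, 179.6]]
housing 0.096 [[300.2, 165.6], [322.2, 168.3], [325.2, 157.0], [303.7, 154.5]]
cart 0.135 [[306.6, 151.8], [320.0, 153.4], [321.6, 147.5], [308.4, 146.0]]
cart 0.155 [[306.7, 145.6], [320.3, 147.1], [321.9, 141.2], [308.6, 139.8]]
cart 0.127 [[306.5, 154.3], [319.9, 155.9], [321.5, 150.0], [308.4, 148.5]]
H 173.5 300.53 327.61
H 177.5 300.34 327.71
H 181.5 300.37 322.66
H 185.5 300.44 322.43
H 189.5 300.45 322.1
C 134.5 306.61 320.39
C 138.5 306.43 320.38
C 142.5 306.44 320.26
C 146.5 306.33 321.18
rows 304 191.32 166.24 155.84
rows 309 191.82 167.22 146.36
rows 314 192.58 164.03 146.79
rows 319 193.14 167.1 154.05
```

The picture puts the dock at about (0.537, -0.205), and the cartridge sits centred in the jaws. I'll go down with force guarding and lateral relief.

```bash
cat >> h.py <<'E'
def F(n=3):
    a=[]
    for _ in range(n): a.append(arm.state()["contact_force"]); arm.hold(.02)
    return np.mean(a,0)
E
python3 - <<'E'
from h import *
arm.servo_line([.537,-.205,.200],max_speed=.06);arm.hold(.2)
b=F(5);print("base",b.round(2),st("time_s"))
p=np.array([.537,-.205,.200])
while p[2]>.176:
    p[2]-=.002; arm.servo_line(p,max_speed=.03); f=F()-b
    print(round(p[2],4),f.round(2),np.round(arm.state()["ee_pos"],4),st("time_s"))
    if abs(f[2])>7 or np.hypot(f[0],f[1])>8: break
    if np.hypot(f[0],f[1])>1.5: p[:2]+=np.clip(f[:2]*.0002,-.0006,.0006)
E
```

```text
base [ 0.05 -0.23 -1.61] [10.7167]
0.198 [ 0.45  0.22 -0.53] [ 0.5369 -0.205   0.1979] [11.0167]
0.196 [-0.48 -0.25  0.07] [ 0.5369 -0.205   0.1958] [11.3167]
0.194 [ 0.26  0.59 -0.25] [ 0.537  -0.205   0.1939] [11.6167]
0.192 [-0.21 -0.33 -0.2 ] [ 0.5369 -0.205   0.1918] [11.9167]
0.19 [-0.06  0.49 -0.39] [ 0.5369 -0.2049  0.1899] [12.2167]
0.188 [-0.19  2.98  1.45] [ 0.5371 -0.2045  0.1882] [12.5167]
0.186 [-1.03  3.33  6.16] [ 0.5372 -0.2041  0.1869] [12.8167]
0.184 [-0.3   1.91  0.97] [ 0.5365 -0.2038  0.1831] [13.1167]
0.182 [-0.03  0.84 -0.45] [ 0.5364 -0.2037  0.1809] [13.4167]
0.18 [-0.93  0.67 -0.21] [ 0.5366 -0.2036  0.1798] [13.7167]
0.178 [-0.77  0.2  -0.1 ] [ 0.5366 -0.2036  0.1779] [14.0167]
0.176 [-0.93  0.13 -0.79] [ 0.5366 -0.2035  0.1759] [14.3167]
```

It's in the pocket with no side load. Next I feel for the ball and the pad.

```bash
python3 - <<'E'
from h import *
b=np.array([.05,-.2,-1.75]); p=np.array([.5366,-.2036,.176])
pk=0;mn=99;drop=False;fz=0
while p[2]>.117:
    p[2]-=.0015 if (fz<1.2 and p[2]>.160) else (.001 if not drop and pk<3 else .0005)
    arm.servo_line(p,max_speed=.02); f=F(4)-b; fz=f[2]
    print(round(p[2],4),f.round(2),np.round(arm.state()["ee_pos"],4),st("time_s")[0])
    pk=max(pk,fz)
    if not drop and pk>5 and fz<pk-2.5: drop=True;print("drop")
    if drop:
        mn=min(mn,fz)
        if fz>mn+3.2 or fz>11: print("pad");break
    if fz>14 or np.hypot(f[0],f[1])>14 or st("time_s")[0]>38: print("stop");break
E
```

```text
0.1745 [-0.44  0.5  -0.27] [ 0.5366 -0.2036  0.1744] 14.6333
0.173 [-0.44  0.03 -0.12] [ 0.5366 -0.2036  0.1728] 14.95
0.1715 [-0.64  0.4  -0.96] [ 0.5366 -0.2036  0.1714] 15.2667
0.17 [-0.46  0.56 -0.58] [ 0.5366 -0.2036  0.1698] 15.5833
0.1685 [-0.32  0.69 -0.45] [ 0.5366 -0.2036  0.1684] 15.9
0.167 [-0.19  0.24 -0.34] [ 0.5366 -0.2036  0.1669] 16.2167
0.1655 [-0.61 -0.11 -0.47] [ 0.5366 -0.2036  0.1654] 16.5333
0.164 [-0.63  0.19 -0.48] [ 0.5366 -0.2036  0.1638] 16.85
0.1625 [-0.53  0.37 -0.35] [ 0.5366 -0.2036  0.1623] 17.1667
0.161 [-0.4   0.12 -0.4 ] [ 0.5366 -0.2036  0.1608] 17.4833
0.1595 [-0.18  0.4  -0.8 ] [ 0.5366 -0.2036  0.1594] 17.8
0.1585 [-0.93  0.65 -0.57] [ 0.5366 -0.2036  0.1584] 18.1167
0.1575 [-0.89  0.35 -0.36] [ 0.5366 -0.2036  0.1574] 18.4333
0.1565 [-0.52  0.44 -0.16] [ 0.5366 -0.2036  0.1564] 18.75
0.1555 [-0.17  0.41 -0.38] [ 0.5366 -0.2036  0.1554] 19.0667
0.1545 [-1.24  0.52 -0.12] [ 0.5366 -0.2036  0.1544] 19.3833
0.1535 [-0.46  0.59 -0.01] [ 0.5366 -0.2036  0.1534] 19.7
0.1525 [-0.53 -0.07 -0.1 ] [ 0.5366 -0.2036  0.1524] 20.0167
0.1515 [-0.74  0.61 -0.
[... 2032 characters left out ...]
   3.14] [ 0.5359 -0.2038  0.1307] 31.1
0.131 [-5.45 -1.05  2.56] [ 0.5359 -0.2038  0.1301] 31.4167
0.1305 [-4.9  -0.82  1.69] [ 0.5359 -0.2037  0.1295] 31.7333
0.13 [-4.48 -0.88  1.4 ] [ 0.5359 -0.2037  0.129 ] 32.05
0.1295 [-4.58 -0.83  1.71] [ 0.5359 -0.2037  0.1285] 32.3667
0.129 [-4.86 -0.65  2.05] [ 0.5359 -0.2037  0.1281] 32.6833
0.1285 [-5.11 -1.07  0.65] [ 0.536  -0.2037  0.1276] 33.0
0.128 [-4.95 -1.01  0.86] [ 0.5362 -0.2037  0.1274] 33.3167
0.1275 [-4.38 -1.38  0.68] [ 0.5364 -0.2036  0.1272] 33.6333
0.127 [-5.16 -0.43  1.35] [ 0.5366 -0.2035  0.127 ] 33.95
0.1265 [-5.62 -0.68  3.11] [ 0.5366 -0.2036  0.127 ] 34.2667
0.126 [-5.66 -0.77  4.23] [ 0.5367 -0.2036  0.1268] 34.5833
pad
```

The ball has been passed and the push is rising again, but the travel of about 19 mm is more than the expected 15. I'll check for slip in the grip in a picture before I decide.

```bash
python3 - <<'E'
from h import *
print(st("time_s","ee_pos","width","finger_force","contact_force","moment","orientation"))
im=cams.get_image("side"); cv2.imwrite("pics/side3raw.png",im[:,:,::-1])
old=cv2.imread("pics/side2raw.png")
# old crop shifted so that the TCP coincides
ims=[]
for I,P in ((old,[.5353,-.2042,.2248]),(im[:,:,::-1],arm.state()["ee_pos"])):
    u,v=px("side",P); M=np.float32([[8,0,200-8*u],[0,8,260-8*v]]); ims.append(cv2.warpAffine(I,M,(400,600),flags=cv2.INTER_CUBIC)); print(u,v)
cv2.imwrite("pics/c3.png",np.hstack(ims))
P=np.array(arm.state()["ee_pos"]); print("px per mm z",(px("side",P)-px("side",P+[0,0,.01]))/10)
E
```

```text
[34.5833, [0.5367, -0.2036, 0.1268], 0.0274, 59.9179, [-6.4418, -0.6119, 2.4865], [-0.0833, 1.468, 0.0194], [0.9979, 0.0646, 0.0002, 0.0001]]
315.21605813449395 120.47964983093193
313.49462490045676 152.2266872804645
px per mm z [-0.01104307  0.30940388]
```

View pics/c3.png

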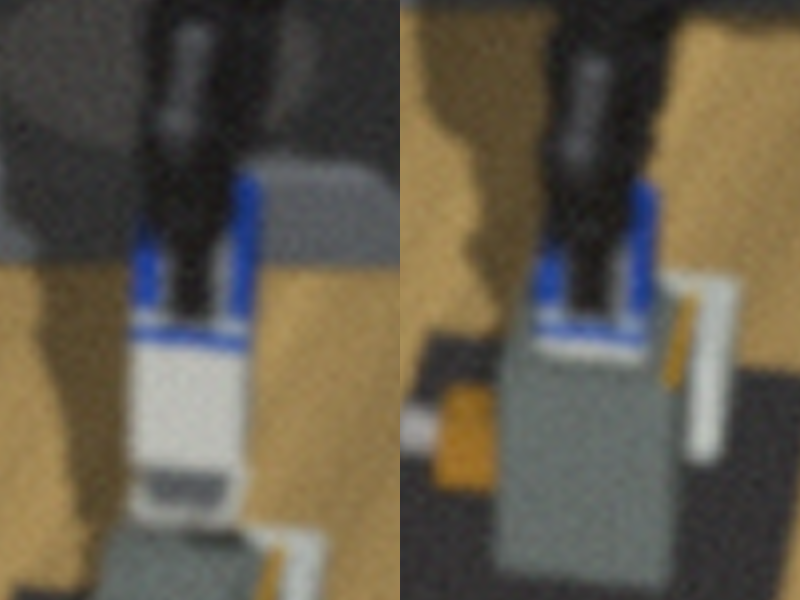

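There is little slip: the blue/white line moved at most about 2 mm relative to the fingertips. The push is still only about 4 N, well under 12 N, so I press on gently to make sure it has seated.

```bash
python3 - <<'E'
from h import *
b=np.array([.05,-.2,-1.75]); p=np.array([.5366,-.2036,.126])
for i in range(10):
    p[2]-=.0004
    arm.servo_line(p,max_speed=.02); f=F(4)-b
    print(round(p[2],4),f.round(2),np.round(arm.state()["ee_pos"],4),st("time_s")[0])
    if f[2]>8.5: break
E
```

```text
0.1256 [-5.81 -0.1   5.02] [ 0.5368 -0.2036  0.1267] 34.95
0.1252 [-6.75 -0.12  6.3 ] [ 0.537  -0.2036  0.1267] 35.2667
0.1248 [-6.64 -0.5   6.88] [ 0.537  -0.2036  0.1266] 35.5833
0.1244 [-6.52 -0.05  8.28] [ 0.537  -0.2037  0.1265] 35.9
0.124 [-7.13 -0.17  9.52] [ 0.537  -0.2037  0.1264] 36.2167
```

```bash
python3 - <<'E'
from h import *
b=np.array([.05,-.2,-1.75]); p=np.array([.5366,-.2036,.124])
for i in range(5):
    p[2]-=.0004
    arm.servo_line(p,max_speed=.02); f=F(4)-b
    print(round(p[2],4),f.round(2),np.round(arm.state()["ee_pos"],4))
    if f[2]>10.8: break
p[2]=arm.state()["ee_pos"][2]+.0005
arm.servo_line(p,max_speed=.02);print((F(3)-b).round(2))
eoat.open_jaws(); print(st("time_s","width","ee_pos","contact_force"))
im=cams.get_image("side"); cv2.imwrite("pics/side4raw.png",im[:,:,::-1])
P=[.5367,-.2036,.1268]; ims=[]
for I in (cv2.imread("pics/side3raw.png"),im[:,:,::-1]):
    u,v=px("side",P); M=np.float32([[8,0,200-8*u],[0,8,260-8*v]]); ims.append(cv2.warpAffine(I,M,(400,600),flags=cv2.INTER_CUBIC))
cv2.imwrite("pics/c4.png",np.hstack(ims))
E
```

```text
0.1236 [-7.48  0.42  9.9 ] [ 0.537  -0.2036  0.1262]
0.1232 [-8.38  0.61 10.89] [ 0.537  -0.2037  0.1261]
[-4.71 -0.54  3.13]
[37.8167, 0.0857, [0.5368, -0.2036, 0.1266], [-0.8136, 0.0367, -0.3269]]
```

View pics/c4.png

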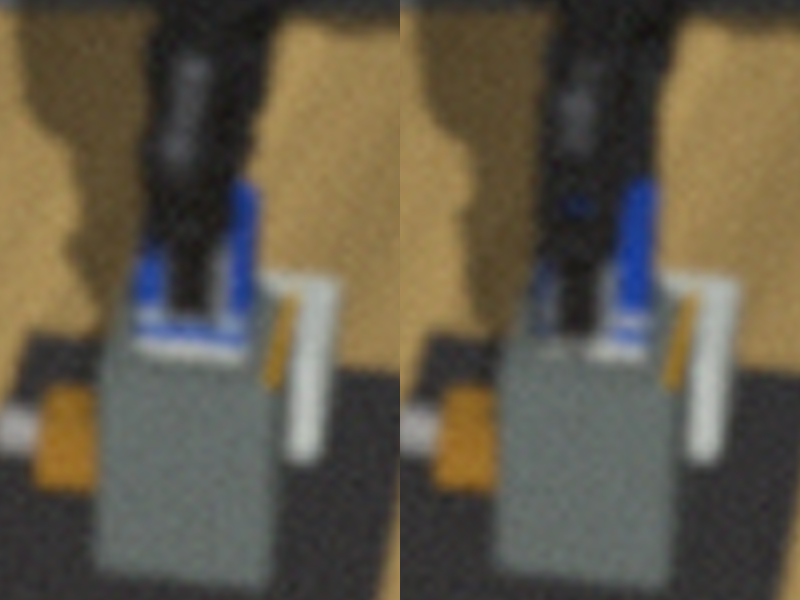

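The jaws are open and the cartridge kept its height (blue top at row 180, blue foot at row 330, the same in both panels), so it is held. I'll retreat straight up, check once more and hand in.

```bash
python3 - <<'E'
from h import *
arm.servo_line([.5368,-.2036,.25],max_speed=.1); arm.hold(.3); print(st("time_s","contact_force"))
im=cams.get_image("side")
P=[.5367,-.2036,.1268]; ims=[]
for I in (cv2.imread("pics/side3raw.png"),im[:,:,::-1]):
    u,v=px("side",P); M=np.float32([[8,0,200-8*u],[0,8,260-8*v]]); ims.append(cv2.warpAffine(I,M,(400,600),flags=cv2.INTER_CUBIC))
cv2.imwrite("pics/c5.png",np.hstack(ims))
E
```

```text
[39.55, [0.1218, 0.5856, -0.5616]]
```

View pics/c5.png

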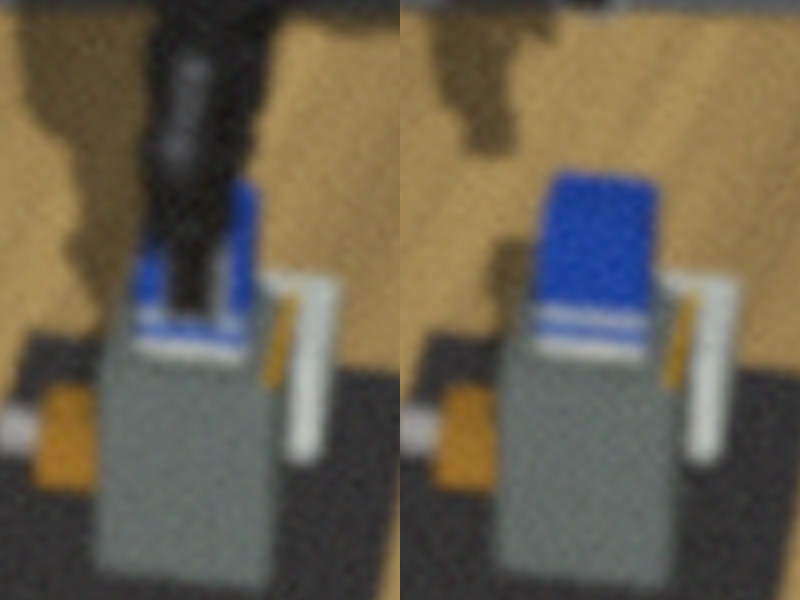

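The right panel shows the cartridge upright in the pocket at the same height (blue foot at row 330, top at row 175) with the gripper clear.

```bash
python3 -c "
from plant import arm
print(arm.hand_in())"
```

```text
the job is handed in; nothing more can be done
None
```

The blue cartridge is upright in the dock pocket and was held there when I let go, and the job was handed in after about 40 s; the hand-in returned no verdict, so the click is judged from the push force and the last picture.

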